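# Slide the drying board into its notches and turn the keeper over it

## Task

Using only the fingertips, push the white drying board slowly along the rails of its wooden cradle, towards the end where the red keeper is hinged, until you feel it drop into the yellow notches and lie flush with the side walls; do not force it further once it has dropped. Then push the keeper's upright peg round until the red keeper lies square across the board, and take the hand away. Do not lift or tip the board, and leave the jar, the tape and the brush where they are.

Things in the scene. Friction and masses are not known exactly. Their poses are not given: they have to be found in the camera images.
- cradle: Wooden drying cradle fixed to the table, 360 long along its y. Origin: centre of its underside; z up. The board slides to its +y between side walls (inner faces x = -67 and +67 mm, outer +-79, tops 63 mm up), on two dark rails (x = -48 and +48, 24 wide, tops 45 mm up, y -180 to 180). Ends open; between the rails free down to 12 mm. Keeper's block: x 82 to 110, y 60 to 100, 66 high.
- home (a point): Fixed point of the cradle (x 0, y +50, 63 mm above the table) where point board_top lies once the board has dropped into the notches; axes as the cradle's. The rails' yellow-floored notches are 20 mm long, 9 mm deep, centred at cradle y = -25 and +125 mm.
- board: Loose white board, about 0.5 kg, 130 (x) by 200 (y) by 15 thick, axes as the cradle's. Two cross battens under it (y = -75 and +75, 14 wide, 12 high) ride on the rails; origin: centre, at the battens' feet, 27 mm below the upper face. A newspaper-covered form is glued on top (x -55 to -9, y -35 to 35, 30 mm high). Play 2 mm between the walls, 3 mm each way in the notches.
- board_top (a point): Middle of the board's flat upper face. On the rails it is 72 mm above the table and starts 60 to 110 mm short of home, on the -y side; in the notches it is 63 mm up, flush with the side walls. Sliding takes about 2 to 8 N; the notch's far side then stops the board firmly.
- board_rear (a point): Middle of the board's rear (-y) edge face, half-way up its 15 mm thickness: the place to push, towards the cradle's +y.
- keeper (a joint): Angle of the red keeper, a flat turn-button 90 by 18 by 12 mm. 0: points to the cradle's -y, along the rails; grows clockwise seen from above; stop at 1.57: points to -x, square across the board. Starts at -0.4 to 0.2, stays where left (about 1.3 N at the peg moves it). Underside 67 mm above the table: passes 4 mm over a seated board, strikes one still on the rails.
- keeper_pivot (a point): Keeper's pivot, on its upper face 79 mm above the table; at cradle x +100, y +80 mm.
- keeper_peg (a point): Centre of the top of the upright wooden peg on the keeper, 119 mm above the table: 12 mm diameter, standing 40 mm above the keeper, 65 mm from the pivot. Push its side. At the keeper angle a it is at cradle x = 100 - 65 sin a, y = 80 - 65 cos a (mm).
- jar: Blue paint jar, 60 mm diameter, 85 high, not to be disturbed; origin at the centre of its underside.
- tape: Yellow roll of tape lying flat, 90 mm outer diameter, 30 high, not to be disturbed; origin at the centre of its underside.
- brush: Brush 200 mm long with yellow handle, lying on the table, not to be disturbed; its x runs along it.

How it is judged:
On the way, in this order (a step that is already met when the one before it is completed fails the run):
1. the board has dropped into the notches while the keeper is still open (y of board_top in the frame of home between -0.006 and 0.006 m and z of board_top in the frame of home between -0.004 and 0.003 m and angle between board_top's own z axis and vertical below 0.03 rad and value of joint keeper below 0.6 rad), for 0.2 s.
2. the keeper is turned across the board (y of board_top in the frame of home between -0.006 and 0.006 m and z of board_top in the frame of home between -0.004 and 0.003 m and angle between board_top's own z axis and vertical below 0.03 rad and value of joint keeper above 1.3 rad), for 0.2 s.
At the end, for the whole second after the job is handed in: The board lies in its notches (within 6 mm of home along the rails, upper face within 3 mm above and 4 mm below flush, tilt under 0.03 rad), at rest, and the keeper is turned at least 1.3 rad, across the board (all of step 2 and linear speed of board below 0.01 m/s); the robot touches nothing.
It fails at once if the board is lifted (more than 10 mm above its height on the rails) (z of board_top in the frame of cradle above 0.082 m).
It fails at once if the board is tipped (angle between board_top's own z axis and vertical above 0.2 rad).
It fails at once if the board is forced (more than 70 N) (contact force between the fingers and board above 70 N).
It fails at once if the jar, tape or brush is disturbed (moved over 20 mm) (distance of any of jar, tape, brush from where it was at the start of the episode above 0.02 m).
It also fails if it takes over 51 s, if anything falls off the work surface, if the arm or the gripper's body presses on something with over 40 N, if the wrist force passes 120 N, or if a joint passes its speed limit or range.

## Robot

A 6-joint arm with a two-finger parallel gripper is mounted at the origin on the work surface. World frame = base frame: x ahead of the robot, y to its left, z up, the work surface at z = 0. Lengths are in m, angles in rad, forces in N, time in s.
With the tool pointing down it reaches from about 0.3 to 0.775 m from the base axis. Payload 14.6 kg.
Tool frame: the origin (TCP) lies on the centre line of the jaws, within the pads' length; the fingertips stand 11 mm ahead of it and the grasp point (between the pads) lies 8 mm behind it; z points along the fingers, y is the direction in which the jaws open and shut (so a half turn about z gives the same grasp; the last joint's range is limited). The gripper opens to 94 mm and grips with 3 to 60 N. Pads are 16 mm wide; open, the fingers measure 119 mm over their backs; the gripper's body (75 mm by 177 mm) begins 78 mm behind the grasp point.
Start: joints at [1.213, 0.3, 1.521, -0, 1.321, -0.067], TCP at [0.158, 0.527, 0.216] pointing down, gripper open.
Joint ranges: [-3.03, 3.03], [-0.79, 2.21], [0.23, 2.52], [-1.04, 4.18], [0, 3.07], [-2.55, 2.55]. Speed limits (rad/s): [2.22, 2.22, 2.57, 3.14, 3.14, 3.14].

## Interface

Orientations are given as [roll, pitch, yaw] about the fixed x, y, z axes, in that order (R = Rz(yaw) Ry(pitch) Rx(roll)).
In Python, from cell import observe, imaging, job gives the robot as it stands.
- The arm moves only by the tool play_rows, never from a script. Its arguments are lists of equal length, an entry for each row: "slide": the shift along the tool's x, y, z in m, a list of three; "delta_rot": the turn, a rotation vector about the tool's x, y, z in rad, a list of three; "fingers": the finger opening in m, from 0 to 0.094. A call has 1 to 20 rows; each row shifts and turns the commanded pose from where the row before left it, along the tool's axes as they then stand; what a row does not reach is not made up. A row lasts 1/10 s, in which the tool goes at most 50 mm and 8.59 degrees, less where a joint would pass 70% of its speed; a pose out of reach is approached as far as the arm can. A call with a gripper value outside its range is refused whole. The fingers move at their own pace and stop on an object; "force" is the grip in N (left out, the last holds). Time passes only in rows, so rows that do not move let the fingers close. It gives the time, the measured TCP pose, the force and the opening at its end, in the units of the state.
- observe(): the state, without advancing time (a new reading comes with each control period).
- imaging.get_image(name): name is "scene" or "side" or "wrist"; returns a dict with "pixels" (400x640x3 uint8, red, green, blue), "z_map" (400x640 float32, m along the optical axis (not along the pixel's ray), 0 where there is no reading), "vertical_fov" (degrees; the focal length in pixels is half the picture's height over the tangent of half this angle, whatever the lens; pixels are square), "cx", "cy" (the principal point, pixels), "k1" (the pictures are not rectified: a ray, as slopes to the right and down, at radius r is drawn at 1 + k1 r^2 times it, then the intrinsics apply), "rvec" (rotation vector, rad) and "tvec" (3), from world to camera coordinates, as OpenCV has them; the wrist camera has in their place "tool_from_camera" (4x4, takes a point from camera to tool coordinates, whose origin is the TCP and whose axes are the flange's). Camera axes: x right, y down, z forward; pixel columns grow to the right and rows downward; lengths in m; the calibration is good to about 2 mm. A picture is of the moment at which its call begins: read the wrist's pose just before it.
- job.close_job(): hands the job in, once; it reports no verdict.
The state is a dict: "t": time; "q": joint angles; "dq": joint speeds; "tau": joint torques, N m; "ee_pos": TCP position; "eef_rot": TCP orientation; "ft_force": force on the tool from outside, world axes, zero at the start; "ft_torque": the same for the moment, N m; "width": finger opening in m.
Only numpy, scipy, OpenCV 4.12 (cv2) and the standard library are available. Lean on these libraries where they do the work, as an engineer would, in place of code of your own. Each camera call takes 0.05 s, during which the arm holds its last target. There are 200 camera calls.

## Working session

There is one attempt and no reset: what is moved stays moved. The work goes in short steps, Python scripts to look and compute and a tool call to move; the robot and the scene stay as the last step left them, time stands still between calls to the robot, and variables do not carry over. Pictures are saved under pics/ and viewed, about 8 in all and at most 12, crops included, and the job is handed in when it is done.

Besides the shell and the picture viewer there is one more tool, called after "Emit:" as name(argument=value, ...) on one line, values as JSON. play_rows: Moves the arm, as the interface text tells. Its arguments: {"type":"object","properties":{"slide":{"type":"array","items":{"type":"array","items":{"type":"number"}}},"delta_rot":{"type":"array","items":{"type":"array","items":{"type":"number"}}},"fingers":{"type":"array","items":{"type":"number"}},"force":{"type":"number"}},"required":["slide","delta_rot","fingers"]}

```bash
mkdir -p pics; ls
cat > h.py <<'E'
import numpy as np, cv2
from cell import observe, imaging, job
def K(im):
    f=im["pixels"].shape[0]/2/np.tan(np.radians(im["vertical_fov"])/2)
    return np.array([[f,0,im["cx"]],[0,f,im["cy"]],[0,0,1]])
def rays(im,px):
    d=np.array([im["k1"],0,0,0],float)
    n=cv2.undistortPoints(np.array(px,float).reshape(-1,1,2),K(im),d).reshape(-1,2)
    return np.c_[n,np.ones(len(n))]
def cam(im):
    R=cv2.Rodrigues(np.array(im["rvec"],float))[0];t=np.array(im["tvec"],float).ravel()
    return R,t
def onplane(im,px,z):
    R,t=cam(im);c=-R.T@t;d=rays(im,px)@R
    return c+d*((z-c[2])/d[:,2])[:,None]
def cloud(im):
    h,w=im["z_map"].shape;u,v=np.meshgrid(np.arange(w),np.arange(h))
    p=rays(im,np.c_[u.ravel(),v.ravel()])*im["z_map"].reshape(-1,1)
    R,t=cam(im);return ((p-t)@R).reshape(h,w,3)
def save(n,a): cv2.imwrite("pics/"+n,cv2.cvtColor(a,cv2.COLOR_RGB2BGR))
E
python3 - <<'E'
from h import *
import pickle
print(observe())
a={n:imaging.get_image(n) for n in("scene","side")}
pickle.dump(a,open("a.pkl","wb"))
for n in a: save(n+"0.png",a[n]["pixels"]);R,t=cam(a[n]);print(n,-R.T@t,a[n]["k1"],a[n]["vertical_fov"])
E
```

```text
pics
{'t': 0.0, 'q': array([ 1.21341386e+00,  3.00439930e-01,  1.52159323e+00, -1.20679851e-05,
        1.32068382e+00, -6.65819381e-02]), 'dq': array([-0.00090464, -0.00044861, -0.00064448, -0.00226975,  0.00051573,
        0.00409137]), 'tau': array([-2.60653462e-03, -5.31811845e+01, -3.52734232e+01,  7.07268412e-02,
        2.45956139e-02, -6.98051076e-05]), 'ee_pos': array([0.15760369, 0.52667328, 0.21589828]), 'eef_rot': array([-3.14047004e+00, -6.31410184e-05,  2.85079508e+00]), 'ft_force': array([ 0.04851048,  0.27624853, -0.594354  ]), 'ft_torque': array([-0.00261846, -0.01917823,  0.0014647 ]), 'width': 0.09390362156591577}
scene [0.96015329 0.45906668 0.93080447] -0.05884035270353724 51.40268585648494
side [0.5743887  0.53340215 0.66260374] 0.0018795101618838046 53.834236355712896
```

View pics/scene0.png

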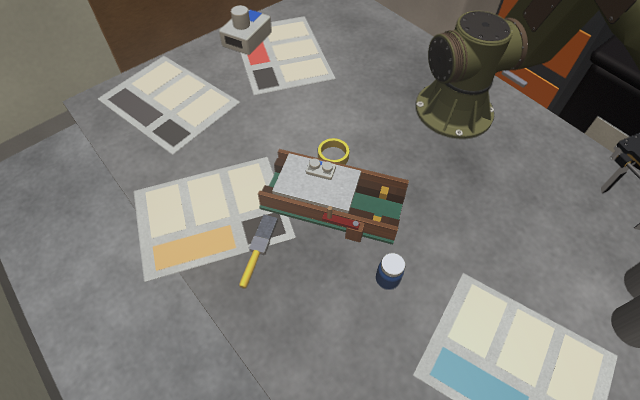

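View pics/side0.png

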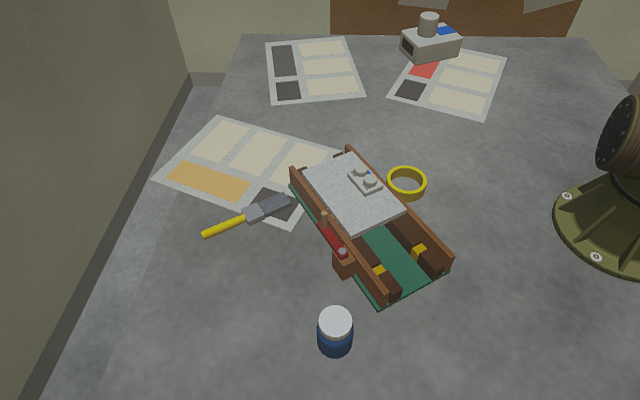

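Both views show the cradle with the board at its far (−y) end. The red keeper's block is on the near side, at about (355,232) in scene and (343,258) in side. The peg is at (330,212) in scene and (324,215) in side. The jar is beyond the +y end, the brush by the −y end of the keeper wall, and the tape on the other side.

```bash
cat > m.py <<'E'
from h import *
import pickle,sys
a=pickle.load(open(sys.argv[1],"rb"))
for n in a:
    im=a[n];P=cloud(im);hsv=cv2.cvtColor(im["pixels"],cv2.COLOR_RGB2HSV);H,S,V=cv2.split(hsv)
    z=P[...,2]
    roi=np.zeros(z.shape,bool)
    if n=="scene": roi[140:250,250:415]=1
    else: roi[140:315,280:460]=1
    brown=(H<18)&(S>70)&roi
    red=((H<6)|(H>174))&(S>150)&roi
    top=brown&~red&(abs(z-.063)<.004)
    q=P[top][:,:2].astype(np.float32); r=cv2.minAreaRect(q)
    print(n,"wall",len(q),r, cv2.boxPoints(r).round(4).tolist())
    w=(S<40)&(V>120)&roi&(abs(z-.0675)<.008)
    q=P[w][:,:2].astype(np.float32); r=cv2.minAreaRect(q)
    print(" board",len(q),np.median(z[w]),r)
    k=red&(abs(z-.079)<.006); q=P[k][:,:2].astype(np.float32); print(" keeper",len(q),cv2.minAreaRect(q))
    pg=roi&(abs(z-.119)<.006); print(" peg",pg.sum(),np.median(P[pg],0), [np.median(i) for i in np.nonzero(pg)])
E
python3 m.py a.pkl
python3 - <<'E'
import sys; sys.path.insert(0,'.')
import pickle,cv2
from h import *
a=pickle.load(open("a.pkl","rb"))
c1=cv2.resize(a["scene"]["pixels"][135:255,250:420],None,fx=4,fy=4,interpolation=cv2.INTER_CUBIC)
save("pics/c.png"[13:] if 0 else "c0.png",c1) if __import__("os").chdir(".") is None else 0
c2=cv2.resize(a["side"]["pixels"][140:320,280:460],None,fx=3.3,fy=3.3,interpolation=cv2.INTER_CUBIC)
save("c1.png",c2)
E
```

```text
scene wall 1099 ((0.5370814800262451, 0.02412872016429901), (0.19253888726234436, 0.3585447669029236), 32.842464447021484) [[0.35899999737739563, 0.12250000238418579], [0.5533999800682068, -0.17870000004768372], [0.7152000069618225, -0.07429999858140945], [0.5206999778747559, 0.22699999809265137]]
 board 2695 0.0722018875903633 ((0.5491995811462402, -0.023667432367801666), (0.13346031308174133, 0.20059844851493835), 33.2712516784668)
 keeper 166 ((0.5845575332641602, 0.1071414053440094), (0.018591932952404022, 0.08805108070373535), 33.6989860534668)
 peg 20 [0.60102034 0.08336217 0.11814689] [np.float64(208.0), np.float64(329.5)]
side wall 1740 ((0.5392535328865051, 0.02429787814617157), (0.18923267722129822, 0.35930103063583374), 32.80647659301758) [[0.36239999532699585, 0.12399999797344208], [0.5570999979972839, -0.17800000309944153], [0.7160999774932861, -0.07540000230073929], [0.521399974822998, 0.22660000622272491]]
 board 3887 0.0708519720382694 ((0.5429756045341492, -0.023837804794311523), (0.14521002769470215, 0.2724435329437256), 32.958831787109375)
 keeper 270 ((0.5862338542938232, 0.10770320147275925), (0.017484240233898163, 0.08894459903240204), 32.19000244140625)
 peg 36 [0.60145428 0.08372089 0.11702745] [np.float64(213.0), np.float64(324.0)]
```

View pics/c1.png

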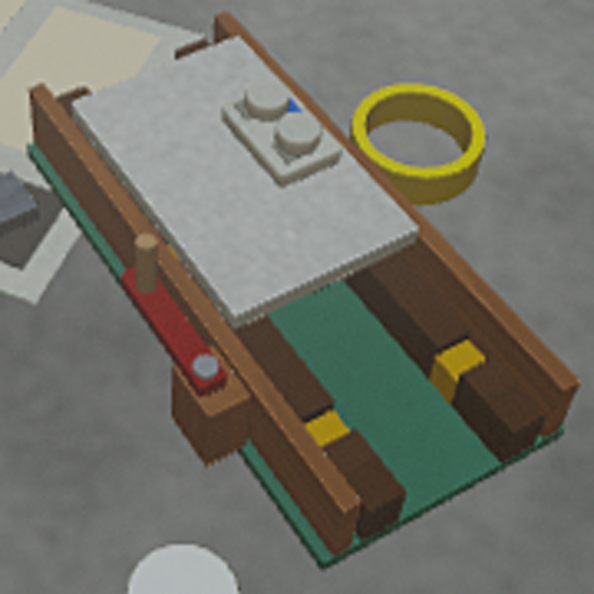

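Emit:
play_rows(slide=[[0,0,0],[0,0,0],[0,0,0],[0,0,0],[0,0,0],[-0.04,0.002,0],[-0.04,0.002,0],[-0.04,0.002,0],[-0.04,0.002,0],[-0.04,0.002,0],[-0.04,0.002,0],[-0.04,0.002,0],[-0.04,0.002,0],[-0.04,0.002,0],[-0.04,0.002,0],[-0.04,0.002,0],[-0.04,0.002,0],[-0.04,0.002,0],[-0.04,0.002,0],[-0.04,0.002,0]], delta_rot=[[0,0,0.1414],[0,0,0.1414],[0,0,0.1414],[0,0,0.1414],[0,0,0.1414],[0,0,0],[0,0,0],[0,0,0],[0,0,0],[0,0,0],[0,0,0],[0,0,0],[0,0,0],[0,0,0],[0,0,0],[0,0,0],[0,0,0],[0,0,0],[0,0,0],[0,0,0]], fingers=[0.04,0.04,0.04,0.04,0.04,0.04,0.04,0.04,0.04,0.04,0.04,0.04,0.04,0.04,0.04,0.04,0.04,0.04,0.04,0.04])

```text
t: 2.1
ee_pos: [0.5088, 0.0374, 0.2163]
eef_rot: [-3.141, -0.0, 2.144]
ft_force: [-0.1, 0.5, -0.2]
width: 0.0398
```

```bash
cat >> h.py <<'E'
C=np.array([.5252,.0158]);YAW=np.radians(32.85)
ex=np.array([np.cos(YAW),np.sin(YAW)]);ey=np.array([-ex[1],ex[0]])
def st():
    s=observe();d=s["ee_pos"][:2]-C
    print("t",round(s["t"],2),"cradle xy mm",(d@ex*1e3).round(1),(d@ey*1e3).round(1),"z",(s["ee_pos"][2]*1e3).round(1),"rot",s["eef_rot"].round(4),"F(cx,cy,z)",(s["ft_force"][:2]@ex).round(1),(s["ft_force"][:2]@ey).round(1),s["ft_force"][2].round(1),"w",s["width"].round(4),"q",s["q"].round(2))
E
python3 -c "from h import *;st()"
```

```text
Traceback (most recent call last):
  File "h.py", line 25, in st
    print("t",round(s["t"],2),"cradle xy mm",(d@ex*1e3).round(1),(d@ey*1e3).round(1),"z",(s["ee_pos"][2]*1e3).round(1),"rot",s["eef_rot"].round(4),"F(cx,cy,z)",(s["ft_force"][:2]@ex).round(1),(s["ft_force"][:2]@ey).round(1),s["ft_force"][2].round(1),"w",s["width"].round(4),"q",s["q"].round(2))
                                                                                                                                                                                                                                                              ^^^^^^^^^^^^^^^^
AttributeError: 'float' object has no attribute 'round'
```

Emit:
play_rows(slide=[[-0.04,0.001,0],[-0.04,0.001,0],[-0.04,0,0],[-0.04,0,0],[-0.039,0,0],[0,0,0.025],[0,0,0.025],[0,0,0.025],[0,0,0],[0,0,0]], delta_rot=[[0,0,0],[0,0,0],[0,0,0],[0,0,0],[0,0,0],[0,0,0],[0,0,0],[0,0,0],[0,0,0],[0,0,0]], fingers=[0.04,0.04,0.04,0.04,0.04,0.04,0.04,0.04,0.04,0.04])

```text
t: 3.1
ee_pos: [0.6179, -0.1271, 0.1419]
eef_rot: [-3.141, -0.0, 2.144]
ft_force: [0.3, -0.9, 0.8]
width: 0.0403
```

```bash
sed -i 's/s\["width"\].round(4)/round(s["width"],4)/' h.py
python3 - <<'E'
from h import *
import pickle
st()
a={n:imaging.get_image(n) for n in("scene","side","wrist")}
pickle.dump(a,open("b.pkl","wb"))
A=[cv2.resize(a["side"]["pixels"][100:300,260:460],(480,480)),cv2.resize(a["wrist"]["pixels"],(480,300))]
A[1]=np.vstack([A[1],np.zeros((180,480,3),np.uint8)])
save("b.png",cv2.resize(np.hstack(A),(800,400)))
E
```

```text
t 3.1 cradle xy mm 0.3 -170.3 z 141.9 rot [-3.1414e+00 -2.0000e-04  2.1439e+00] F(cx,cy,z) -0.2 -0.9 0.8 w 0.0403 q [-0.26  0.54  1.36 -0.    1.24 -0.83]
```

View pics/b.png

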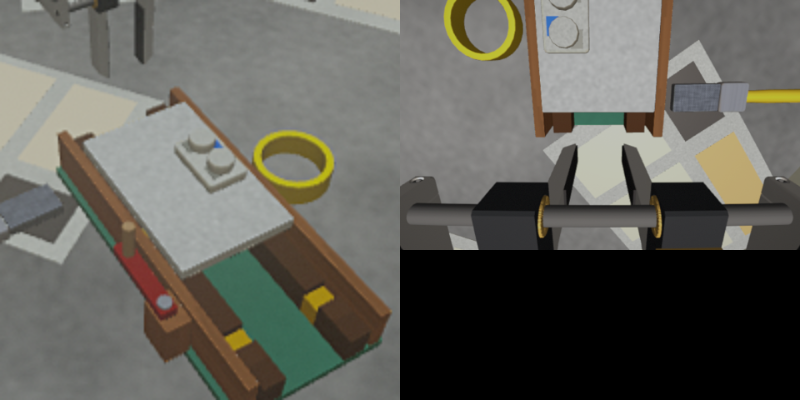

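The wrist view shows the fingertips centred behind the board's rear edge, clear of the walls, and the side view agrees. I'll go down now.

Emit:
play_rows(slide=[[0,0,0.02],[0,0,0.02],[0,0,0.02],[0,0,0.012],[0,0,0.012],[0,0,0],[0.004,0,0],[0.004,0,0],[0.004,0,0],[0,0,0]], delta_rot=[[0,0,0],[0,0,0],[0,0,0],[0,0,0],[0,0,0],[0,0,0],[0,0,0],[0,0,0],[0,0,0],[0,0,0]], fingers=[0.04,0.04,0.04,0.04,0.04,0.04,0.04,0.04,0.04,0.04])

```text
t: 4.25
ee_pos: [0.6112, -0.1165, 0.058]
eef_rot: [3.141, 0.0, 2.144]
ft_force: [0.4, -0.8, -0.0]
width: 0.0403
```

```bash
python3 -c "from h import *;st()"
```

```text
t 4.25 cradle xy mm 0.5 -157.8 z 58.0 rot [3.1412e+00 4.0000e-04 2.1443e+00] F(cx,cy,z) -0.2 -0.9 -0.0 w 0.0403 q [-0.25  0.62  1.45  0.    1.07 -0.82]
```

Emit:
play_rows(slide=[[0.004,0,0],[0.004,0,0],[0.004,0,0],[0.004,0,0],[0.004,0,0],[0.004,0,0],[0.004,0,0],[0.004,0,0],[0.004,0,0],[0.004,0,0]], delta_rot=[[0,0,0],[0,0,0],[0,0,0],[0,0,0],[0,0,0],[0,0,0],[0,0,0],[0,0,0],[0,0,0],[0,0,0]], fingers=[0.04,0.04,0.04,0.04,0.04,0.04,0.04,0.04,0.04,0.04])

```text
t: 5.25
ee_pos: [0.5898, -0.0836, 0.0579]
eef_rot: [3.141, 0.001, 2.144]
ft_force: [3.2, -4.7, 2.5]
width: 0.04
```

```bash
cat > v.py <<'E'
from h import *
import pickle,sys
st();im=imaging.get_image("side");s2=imaging.get_image("scene");pickle.dump({"side":im,"scene":s2},open("c.pkl","wb"))
for im in (im,s2):
    P=cloud(im);hsv=cv2.cvtColor(im["pixels"],cv2.COLOR_RGB2HSV)
    d=P[...,:2]-C;x=d@ex*1e3;y=d@ey*1e3;z=P[...,2]*1e3
    w=(hsv[...,1]<40)&(hsv[...,2]>120)&(abs(x-30)<22)&(abs(y)<180)&(abs(z-67)<12)
    yy=y[w]; B=np.c_[x[w],y[w],np.ones(w.sum())]
    k=np.linalg.lstsq(B,z[w],rcond=None)[0]
    print("front edge y",np.percentile(yy,99.5).round(1),"rear",np.percentile(yy,.5).round(1),"z",np.median(z[w]).round(1),"slopes",k[:2].round(4))
    pg=(abs(z-119)<5)&(x>0)&(x<140)&(abs(y-40)<90); print("peg",np.median(x[pg]).round(1),np.median(y[pg]).round(1),pg.sum()) if pg.any() else 0
E
python3 v.py
```

```text
t 5.25 cradle xy mm 0.4 -118.5 z 57.9 rot [3.1408e+00 1.3000e-03 2.1436e+00] F(cx,cy,z) 0.2 -5.7 2.5 w 0.04 q [-0.2   0.57  1.53 -0.    1.04 -0.77]
front edge y 90.5 rear -108.2 z 70.9 slopes [-0.0014 -0.0027]
peg 100.4 14.9 32
front edge y 91.5 rear -106.7 z 72.3 slopes [ 0.007  -0.0007]
peg 100.6 14.7 21
```

Emit:
play_rows(slide=[[0.004,0,0],[0.004,0,0],[0.004,0,0],[0.004,0,0],[0.004,0,0],[0.004,0,0],[0.004,0,0],[0.004,0,0],[0.004,0,0],[0.004,0,0],[0.002,0,0],[0.002,0,0],[0.002,0,0],[0.002,0,0]], delta_rot=[[0,0,0],[0,0,0],[0,0,0],[0,0,0],[0,0,0],[0,0,0],[0,0,0],[0,0,0],[0,0,0],[0,0,0],[0,0,0],[0,0,0],[0,0,0],[0,0,0]], fingers=[0.04,0.04,0.04,0.04,0.04,0.04,0.04,0.04,0.04,0.04,0.04,0.04,0.04,0.04])

```text
t: 6.75
ee_pos: [0.5638, -0.0433, 0.0577]
eef_rot: [3.141, 0.001, 2.144]
ft_force: [2.6, -4.4, 1.6]
width: 0.04
```

```bash
python3 v.py
```

```text
t 6.75 cradle xy mm 0.4 -70.6 z 57.7 rot [3.1410e+00 9.0000e-04 2.1437e+00] F(cx,cy,z) -0.2 -5.1 1.6 w 0.04 q [-0.14  0.51  1.62 -0.    1.01 -0.71]
front edge y 138.2 rear -59.7 z 70.8 slopes [ 0.0003 -0.0017]
peg 101.2 15.3 32
front edge y 138.6 rear -58.2 z 72.3 slopes [ 0.0029 -0.001 ]
peg 101.4 14.9 20
```

Emit:
play_rows(slide=[[0.002,0,0],[0.002,0,0],[0.001,0,0],[0.001,0,0],[0.001,0,0],[0.001,0,0],[0,0,0]], delta_rot=[[0,0,0],[0,0,0],[0,0,0],[0,0,0],[0,0,0],[0,0,0],[0,0,0]], fingers=[0.04,0.04,0.04,0.04,0.04,0.04,0.04])

```text
t: 7.55
ee_pos: [0.559, -0.0363, 0.0573]
eef_rot: [-3.141, -0.0, 2.144]
ft_force: [1.0, -3.0, 1.1]
width: 0.04
```

```bash
python3 v.py
```

```text
t 7.55 cradle xy mm 0.2 -62.1 z 57.3 rot [-3.1413e+00 -3.0000e-04  2.1439e+00] F(cx,cy,z) -0.8 -3.0 1.1 w 0.04 q [-0.13  0.5   1.64  0.    1.   -0.7 ]
front edge y 146.7 rear -51.5 z 61.8 slopes [-0.002  -0.0009]
peg 101.2 15.7 34
front edge y 147.4 rear -50.0 z 63.2 slopes [-0.0078 -0.0007]
peg 102.0 15.4 23
```

The board has dropped. Its upper face reads 62–63 mm up and level, about 2.5 mm short of home, with the keeper at about 0 rad. I'll back off and go round to the outer side of the peg.

Emit:
play_rows(slide=[[-0.005,0,0],[-0.01,0,0],[-0.01,0,0],[0,0,0],[0,0,-0.035],[0,0,-0.035],[0,0,-0.035],[0,0.035,0],[0,0.035,0],[0,0.035,0],[0,0.03,0],[0.035,0,0],[0.035,0,0],[0.032,0,0],[0,0,0]], delta_rot=[[0,0,0],[0,0,0],[0,0,0],[0,0,0],[0,0,0],[0,0,0],[0,0,0],[0,0,0],[0,0,0],[0,0,0],[0,0,0],[0,0,0],[0,0,0],[0,0,0],[0,0,0]], fingers=[0.04,0.04,0.04,0.04,0.04,0.04,0.04,0.0,0.0,0.0,0.0,0.0,0.0,0.0,0.0])

```text
t: 9.15
ee_pos: [0.6294, 0.1044, 0.1625]
eef_rot: [-3.141, -0.001, 2.147]
ft_force: [-0.1, -0.8, 0.5]
width: 0.0006
```

```bash
python3 v.py
python3 - <<'E'
from h import *
im=imaging.get_image("wrist");save("w2.png",np.hstack([im["pixels"]]))
E
```

```text
t 9.15 cradle xy mm 135.6 17.9 z 162.5 rot [-3.1413e+00 -7.0000e-04  2.1469e+00] F(cx,cy,z) -0.6 -0.6 0.5 w 0.0006 q [ 0.11  0.54  1.31  0.    1.29 -0.47]
front edge y 146.8 rear -51.0 z 61.8 slopes [ 0.0057 -0.0007]
peg 101.0 15.7 31
front edge y 147.4 rear -36.6 z 63.2 slopes [ 0.0081 -0.0024]
```

View pics/w2.png

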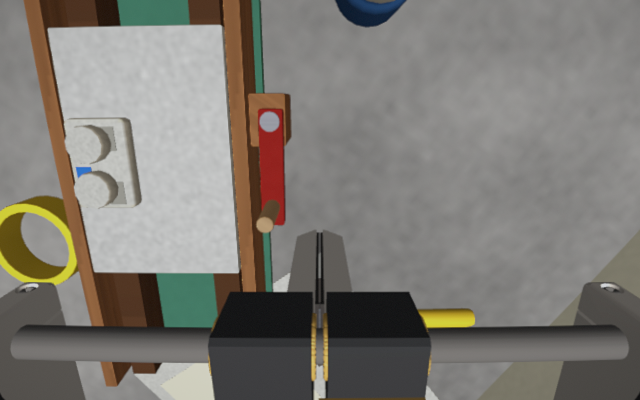

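The board is still seated. The closed tips are on the outer (+x) side of the peg, which is at (265,220), and the keeper points along the rails. I'll lower the tips and close the gap.

Emit:
play_rows(slide=[[0,0,0.02],[-0.001,0,0.02],[-0.001,0,0.02],[0,-0.005,0],[0,-0.005,0],[0,-0.004,0],[0,0,0]], delta_rot=[[0,0,0],[0,0,0],[0,0,0],[0,0,0],[0,0,0],[0,0,0],[0,0,0]], fingers=[0,0,0,0,0,0,0])

```text
t: 10.0
ee_pos: [0.6204, 0.0918, 0.1037]
eef_rot: [3.14, 0.001, 2.143]
ft_force: [-0.4, -1.1, 0.6]
width: 0.0002
```

```bash
python3 v.py
```

```text
t 10.0 cradle xy mm 121.1 12.2 z 103.7 rot [3.1402e+00 8.0000e-04 2.1433e+00] F(cx,cy,z) -1.0 -0.7 0.6 w 0.0002 q [ 0.09  0.57  1.4  -0.    1.16 -0.48]
front edge y 146.8 rear -51.1 z 61.8 slopes [-0.0017 -0.0011]
peg 118.5 19.2 94
front edge y 147.4 rear 30.7 z 63.2 slopes [-0.0053 -0.001 ]
```

Emit:
play_rows(slide=[[0.003,-0.002,0],[-0.0018,-0.0079,0],[-0.0018,-0.0079,0],[-0.0018,-0.0079,0],[-0.0018,-0.0079,0],[-0.0018,-0.0079,0],[-0.0018,-0.0079,0],[0,0,0]], delta_rot=[[0,0,0],[0,0,0.12],[0,0,0.12],[0,0,0.12],[0,0,0.12],[0,0,0.12],[0,0,0.12],[0,0,0]], fingers=[0,0,0,0,0,0,0,0])

```text
t: 10.9
ee_pos: [0.5746, 0.071, 0.1027]
eef_rot: [3.141, -0.0, 1.422]
ft_force: [0.0, 0.9, -0.0]
width: 0.0007
```

```bash
cat > k.py <<'E'
from h import *
import sys
st()
for n in ("scene","side"):
    im=imaging.get_image(n);P=cloud(im);hsv=cv2.cvtColor(im["pixels"],cv2.COLOR_RGB2HSV)
    d=P[...,:2]-C;x=d@ex*1e3;y=d@ey*1e3;z=P[...,2]*1e3;H,S=hsv[...,0],hsv[...,1]
    k=((H<6)|(H>174))&(S>150)&(abs(z-79)<5)&(abs(x-60)<70)&(abs(y-60)<90)
    q=np.c_[x[k],y[k]];
    if k.sum()<20: print(n,"keeper hidden",k.sum());continue
    m=q.mean(0);print(n,"keeper",k.sum(),cv2.minAreaRect(q.astype(np.float32)),"angle to centroid",np.arctan2(100-m[0],80-m[1]).round(3))
    w=(S<40)&(abs(x-30)<22)&(abs(y)<180)&(abs(z-63)<4);print(" board z",np.median(z[w]).round(1),"front",np.percentile(y[w],99.5).round(1))
    if len(sys.argv)>1: save(sys.argv[1]+n+".png",cv2.resize(im["pixels"][120:320,240:480],(720,600)))
E
python3 k.py
```

```text
t 10.9 cradle xy mm 71.5 19.6 z 102.7 rot [ 3.1414 -0.      1.4219] F(cx,cy,z) 0.5 0.8 -0.0 w 0.0007 q [0.06 0.48 1.55 0.   1.11 0.21]
scene keeper 136 ((82.35980224609375, 59.589759826660156), (71.89051055908203, 16.880407333374023), 49.143455505371094) angle to centroid 0.713
 board z 63.4 front 147.4
side keeper 243 ((78.44461059570312, 53.943817138671875), (85.09828186035156, 17.060176849365234), 48.4050178527832) angle to centroid 0.695
 board z 61.8 front 146.7
```

Emit:
play_rows(slide=[[-0.0018,-0.0079,0],[-0.0018,-0.0079,0],[-0.0018,-0.0079,0],[-0.0018,-0.0079,0],[-0.0018,-0.0079,0],[-0.0018,-0.0079,0],[0,-0.003,0],[0,0,0]], delta_rot=[[0,0,0.12],[0,0,0.12],[0,0,0.12],[0,0,0.12],[0,0,0.12],[0,0,0.12],[0,0,0],[0,0,0]], fingers=[0,0,0,0,0,0,0,0])

```text
t: 11.8
ee_pos: [0.5269, 0.0841, 0.1025]
eef_rot: [3.142, -0.0, 0.71]
ft_force: [0.4, -0.0, -0.2]
width: 0.0005
```

```bash
python3 k.py
```

```text
t 11.8 cradle xy mm 38.5 56.5 z 102.5 rot [ 3.1416e+00 -1.0000e-04  7.0950e-01] F(cx,cy,z) 0.3 -0.2 -0.2 w 0.0005 q [0.09 0.39 1.69 0.   1.07 0.95]
scene keeper 130 ((66.50285339355469, 77.43618774414062), (85.43354797363281, 16.765918731689453), 4.256350040435791) angle to centroid 1.528
 board z 63.2 front 147.3
side keeper 257 ((66.37818908691406, 77.05458068847656), (87.38135528564453, 17.03840446472168), 3.8950111865997314) angle to centroid 1.526
 board z 61.8 front 146.7
```

Emit:
play_rows(slide=[[0,-0.001,0],[0,-0.001,0],[0,-0.001,0],[0,0,0],[0,0.008,0],[0,0.012,0],[0,0,0],[0,0,-0.035],[0,0,-0.04],[0,0,-0.04],[0,0,-0.02],[0,0,0],[0,0,0]], delta_rot=[[0,0,0],[0,0,0],[0,0,0],[0,0,0],[0,0,0],[0,0,0],[0,0,0],[0,0,0],[0,0,0],[0,0,0],[0,0,0],[0,0,0],[0,0,0]], fingers=[0,0,0,0,0,0,0,0,0,0,0,0,0])

```text
t: 13.2
ee_pos: [0.5376, 0.0707, 0.2368]
eef_rot: [-3.141, 0.0, 0.704]
ft_force: [0.1, -0.7, -0.3]
width: 0.0004
```

```bash
python3 k.py f; python3 v.py
```

```text
t 13.2 cradle xy mm 40.2 39.4 z 236.8 rot [-3.1413e+00  4.0000e-04  7.0360e-01] F(cx,cy,z) -0.3 -0.6 -0.3 w 0.0004 q [0.06 0.27 1.51 0.   1.36 0.93]
scene keeper 125 ((64.48384857177734, 78.9889907836914), (88.06236267089844, 15.806146621704102), 1.980190634727478) angle to centroid 1.565
 board z 63.3 front 147.4
side keeper 233 ((66.27326202392578, 78.30878448486328), (87.23280334472656, 16.769895553588867), 2.0453155040740967) angle to centroid 1.563
 board z 61.9 front 146.9
t 13.3 cradle xy mm 40.0 39.6 z 236.0 rot [-3.1402e+00  1.8000e-03  7.0360e-01] F(cx,cy,z) -0.3 -0.1 0.2 w 0.0006 q [0.06 0.27 1.52 0.   1.36 0.93]
front edge y 146.4 rear -51.3 z 61.8 slopes [-0.0016 -0.0007]
peg 36.7 77.9 35
front edge y 147.4 rear -51.0 z 63.2 slopes [-0.0006 -0.0003]
peg 36.5 78.3 21
```

View pics/fside.png

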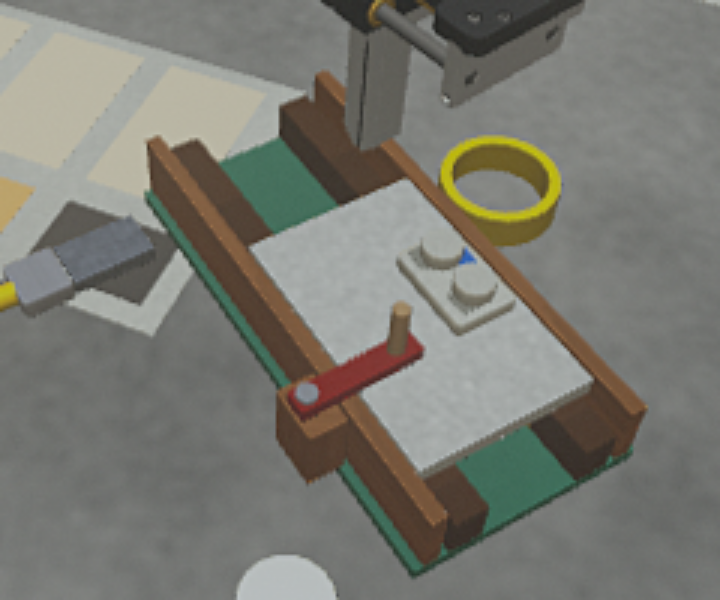

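The picture shows the board seated flush, the red keeper square across it from (305,395) to (410,350), the hand clear above, and the tape, brush and jar where they were. Everything checks out, so I'm handing in.

```bash
python3 -c "from cell import job;print(job.close_job())"
```

```text
the job is handed in; nothing more can be done
None
```

I pushed the board along the rails with both fingertips on its rear edge, at about 3–6 N, until it dropped into the notches. I then turned the keeper across it by its peg, took the hand away, and handed in at about 13 s of the 51 s allowed. No verdict was reported.

- **Board:** it lies level, with its upper face 62–63 mm above the table against 63 mm for flush. It sits about 2–3 mm short of home along the rails (limit 6 mm).
- **Keeper:** its angle is about 1.54 rad (1.3 needed), and the hand was about 0.1 m above it with no contact force.
- **Jar, tape and brush:** they look undisturbed in the last picture, but I did not measure their positions.
- **Disagreement:** the two cameras differed by about 1.5 mm in height, within their calibration. In two mid-job views the gripper hid parts of the scene and gave false rear-edge or peg readings, which I ignored.

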